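Lean the cutting board on the drying rack and latch the guard

ROBOT

A 6-joint arm with a two-finger parallel gripper is mounted at the origin on the work surface. World frame = base frame: x ahead of the robot, y to its left, z up, the work surface at z = 0. Lengths are in m, angles in rad, forces in N, time in s.
With the tool pointing down it reaches from about 0.375 to 0.825 m from the base axis. Payload 5.5 kg.
Tool frame: the origin (TCP) lies midway between the tips of the shut fingers; the grasp point (between the pads) lies 19 mm behind it; z points along the fingers, y is the line along which they close (so a half turn about z gives the same grasp; the last joint's range is limited). The gripper opens to 85 mm and grips with 20 to 120 N. Pads are 22 mm wide; open, the fingers measure 114 mm over their backs; the gripper's body (76 mm by 85 mm) begins 54 mm behind the grasp point. The pads swing forward as they close: fully open they stand 13 mm farther back than shut.
Start: joints at [-1.147, 0.314, -0.047, 1.21, 0, 1.571], TCP at [0.247, -0.547, 0.231] pointing down, gripper open.
Joint ranges: [-2.67, 2.67], [-0.69, 1.73], [-1.03, 1.25], [-2.08, 2.16], [-1.42, 1.45], [-3.14, 3.14]. Speed limits (rad/s): [2.39, 2.39, 3.01, 3.14, 3.14, 3.14].

INTERFACE

Orientations are given as a unit quaternion [x, y, z, w].
In Python, from cell import ctrl gives the robot as it stands.
- The arm moves only by the tool step_arm, never from a script. Its argument "targets" is a list of rows, each an object with "gripper": the finger opening in cm, from 0 to 8.54; "linear": the shift along the tool's x, y, z in cm, a list of three; "roll": the turn about the tool's z in degrees. In form: [{"gripper": gripper, "linear": [x, y, z], "roll": roll}, ...]. A call has 1 to 5 rows; each row is the pose to reach, as a shift and turn from the pose commanded when the call began, along the tool's axes at that moment; what a row does not reach only later rows make up. A row lasts 1/12 s, in which the tool goes at most 41.7 mm and 7.16 degrees, less where a joint would pass 70% of its speed; a pose out of reach is approached as far as the arm can. A call with a gripper value outside its range is refused whole. The fingers move at their own pace and stop on an object; "squeeze" is the grip in N (left out, the last holds). Time passes only in rows, so rows that repeat a pose let the fingers close. It gives the time, the measured TCP pose, the force, the opening and the grip force at its end, in the units of the state.
- ctrl.state(): the state, without advancing time (a new reading comes with each control period).
- ctrl.camera(name): name is "scene" or "top"; returns a dict with "image" (480x640x3 uint8, red, green, blue), "fovy" (degrees; the focal length in pixels is half the picture's height over the tangent of half this angle, whatever the lens; pixels are square), "cx", "cy" (the principal point, pixels), "extrinsics" (4x4, takes a point from camera to world coordinates). Camera axes: x right, y up, looking along -z (the intrinsics and any distortion apply to the point x, -y, -z); pixel columns grow to the right and rows downward; lengths in m; the calibration is good to about 2 mm. A picture is of the moment at which its call begins. There is no depth.
- ctrl.close_job(): hands the job in; it is judged then, once.
Trained networks look in the newest picture that a camera, given by its name, has taken for a name from the list of things; names that differ only in an ending like _2 or _b are one class to them, and where a whole thing is asked for, a point or a joint stands for the part that bears it (a point fixed in the world has none). Each returns a list of dicts, best first, with "p" (0 to 1); they miss things now and then, are a little off and sometimes report something else, mostly with a low value. They report only what shows in the picture. A call takes as long as a camera call.
- ctrl.boxes_of(name, camera): "position" ([x, y, z] in m, in world coordinates, good to about 4 mm: the middle of the surface that is visible of it).
- ctrl.tip_of(name, camera): "position" ([x, y, z] in m, in world coordinates, good to about 4 mm: a listed point, or the origin of a listed thing).
The state is a dict: "t": time; "q": joint angles; "joint_vel": joint speeds; "joint_torque": joint torques, N m; "tcp_pos": TCP position; "orientation": TCP orientation; "contact_force": force on the tool from outside, world axes, zero at the start; "ft_torque": the same for the moment, N m; "gripper_width": finger opening in m; "grip_force": force on a finger pad.
Only numpy, scipy, OpenCV 4.12 (cv2) and the standard library are available. Lean on these libraries where they do the work, as an engineer would, in place of code of your own. Each camera call takes 0.05 s, during which the arm holds its last target. There are 200 camera calls.

TASK

Take the wooden cutting board out of the stand and lean it on the drying rack, in the middle of the rack: its lower edge along the black rubber strip and its upper part back against the steel rail, so that it stays by itself at about 20 degrees from upright. Let go of it, and then slide the clear guard fully shut until its latch clicks, leaving the board as it leans. Do not let the board fall over, and leave the green board, the slab of brittle, the rolling pin and the jar where they are.

Things in the scene. Friction and masses are not known exactly. Their poses are not given: they have to be found in the camera images.
- board: the wooden cutting board, pale wood with a darker band at each end: 12 thick (its x), 150 wide (its y), 210 high (its z), 0.2 to 0.4 kg, loose. Origin: centre of its lower edge face. At the start it stands upright in one of the two slots of the stand, its lower edge 10 above the table, so its top is 220 above the table; both faces are alike. It can be gripped over its top edge, fingers on the two faces.
- board_center (a point): the centre of the wooden board (105 above its lower edge), axes as the board's: x through the thickness, y along the width, z up along the height
- board_foot (a point): the middle of the wooden board's lower edge face, same axes
- green_center (a point): the centre of the green plastic board, white band at each end, same size as the wooden one; it stands in the other slot of the stand. Leave it there
- stand: the dark wooden stand, fixed: 150 (x) by 186 (y), 50 high, with two slots along its y axis, at 40 before and 40 behind its centre in x. Each slot is 15 wide, 158 long and 40 deep, with its floor 10 above the table. Origin: centre of the underside. The two boards stand in its slots, either way round.
- rack: the drying rack, fixed: aluminium base plate 12 thick from x = -75 to 130 and y = -105 to 105 in its frame, with a steel rail on two end posts, a black rubber strip on the base and a clear sliding guard on its +x side. Origin: on the table, 30 in -x of the strip's centre line and 20 in +x of the rail's axis. x points from the rail towards the guard, y along the rail and the strip, z up.
- strip (a point): centre of the black rubber strip, on the top of the rack's base 12 above the table; axes as the rack's. The strip is flat, 20 wide (x) and 180 long (y). Only friction holds the board's foot. A board whose rail-side lower edge stands on the strip's centre line and whose rail-side face touches the rail leans 20 degrees from upright, top towards -x.
- rail (a point): centre of the steel rail, a level round bar 12 thick and 190 long along the rack's y, its axis 120 above the strip and 50 from the strip's centre line towards -x. Its end posts, at 97 either side, rise to 132 above the table. The board leans back over the rail.
- guard (a joint): how far the clear guard is open, m: 0 is fully shut and latched, 0.15 fully open. The guard is a panel 5 thick, 170 wide and 118 high, 55 from the strip's centre line towards +x of the rack, which slides along the rack's y: opening is +y, shutting is -y. It slides stiffly (about 1.5 N) and stays where it is left. In the last 16 mm a spring latch resists with about 4 to 7 N; past 7 mm it snaps home to 0 by itself, against an end stop.
- guard_handle (a point): centre of the orange grip block on the guard's top edge: 18 (rack x) by 24 (rack y) by 55 high, its foot 140 and its top 195 above the table; axes as the rack's; it moves with the guard. It can be pinched across its 18 mm from above or pushed on its +y side.
- brittle: a brown slab of seed brittle lying flat, 110 by 150, 14 thick; origin at the centre of its underside. Leave it
- rolling_pin: a wooden rolling pin lying along its y, barrel 40 thick and 180 long, 280 with handles; origin under its centre on the table. Leave it
- jar: an amber jar with a red lid, 66 thick, 90 high; origin at the centre of its underside. Leave it

How it is judged:
On the way, in this order (a step that is already met when the one before it is completed fails the run):
1. the wooden board leans on the rack as set, released, while the guard is still open (angle between board_center's own z axis and vertical between 0.27 and 0.43 rad and angle between the y axis of board_center and the y axis of strip, either way round below 0.12 rad and x of board_foot in the frame of strip between -0.007 and 0.018 m and y of board_foot in the frame of strip between -0.025 and 0.025 m and z of board_foot in the frame of strip between -0.002 and 0.008 m and x of board_center in the frame of strip below 0 m and linear speed of board below 0.02 m/s and contact force between the fingers and board below 0.1 N and value of joint guard above 0.03 m), for 0.3 s.
2. the guard is shut and latched (value of joint guard below 0.004 m), for 0.2 s.
At the end, for the whole second after the job is handed in: The wooden board, released and still, leans over the rail at 15.5 to 24.6 degrees from upright, its foot on the rubber strip, within 25 mm of the middle and 7 degrees of parallel to it; the guard is within 4 mm of fully shut, past its latch (angle between board_center's own z axis and vertical between 0.27 and 0.43 rad and angle between the y axis of board_center and the y axis of strip, either way round below 0.12 rad and x of board_foot in the frame of strip between -0.007 and 0.018 m and y of board_foot in the frame of strip between -0.025 and 0.025 m and z of board_foot in the frame of strip between -0.002 and 0.008 m and x of board_center in the frame of strip below 0 m and linear speed of board below 0.02 m/s and contact force between the fingers and board below 0.1 N and value of joint guard below 0.004 m); the robot touches nothing.
It fails at once if the wooden board falls over (more than 50 degrees from upright) (angle between board_center's own z axis and vertical above 0.87 rad).
It fails at once if the green board is shifted more than 30 mm (distance of green_center from where it was at the start of the episode above 0.03 m).
It fails at once if the brittle is shifted more than 30 mm (distance of brittle from where it was at the start of the episode above 0.03 m).
It fails at once if the rolling pin is shifted more than 30 mm (distance of rolling_pin from where it was at the start of the episode above 0.03 m).
It fails at once if the jar is shifted more than 30 mm (distance of jar from where it was at the start of the episode above 0.03 m).
It also fails if it takes over 50 s, if anything falls off the work surface, if the arm or the gripper's body presses on something with over 40 N, if the wrist force passes 120 N, or if a joint passes its speed limit or range.

## Working session

There is one attempt and no reset: what is moved stays moved. The work goes in short steps, Python scripts to look and compute and a tool call to move; the robot and the scene stay as the last step left them, time stands still between calls to the robot, and variables do not carry over. Pictures are saved under pics/ and viewed, at most 10 in all, crops included, and the job is handed in when it is done.

Besides the shell and the picture viewer there is one more tool, called after ">>>" as name([rows], argument=value, ...), one row to a line, values as JSON. step_arm: Moves the arm, as the interface text tells. Its arguments: {"type":"object","properties":{"targets":{"type":"array","items":{"type":"object","properties":{"gripper":{"type":"number"},"linear":{"type":"array","items":{"type":"number"}},"roll":{"type":"number"}}}},"squeeze":{"type":"number"}},"required":["targets"]}

```bash
mkdir -p pics; cat > h.py <<'E'
import numpy as np, cv2
from cell import ctrl
def snap(n,f=None):
    c=ctrl.camera(n)
    if f: cv2.imwrite('pics/'+f,c["image"][:,:,::-1])
    return c
def ray(c,u,v,z):
    E=np.array(c["extrinsics"]); f=240/np.tan(np.radians(c["fovy"])/2)
    d=E[:3,:3]@np.array([(u-c["cx"])/f,-(v-c["cy"])/f,-1]); o=E[:3,3]
    return o+d*(z-o[2])/d[2]
def proj(c,p):
    E=np.array(c["extrinsics"]); f=240/np.tan(np.radians(c["fovy"])/2)
    q=E[:3,:3].T@(np.array(p)-E[:3,3]); return c["cx"]+f*q[0]/-q[2], c["cy"]-f*q[1]/-q[2]
E
python3 - <<'E'
from h import *
s=ctrl.state(); print(s["t"],s["tcp_pos"],s["orientation"],s["gripper_width"])
for n in("top","scene"):
    c=snap(n,n+"0.png"); print(n,[k for k in c],c["fovy"],np.round(c["extrinsics"],3).tolist())
    for t in("board_center","board_foot","green_center","stand","rack","strip","rail","guard_handle","brittle","rolling_pin","jar"):
        print(t,[(np.round(r["position"],3).tolist(),round(r["p"],2)) for r in ctrl.tip_of(t,n)[:2]])
E
```

```text
0.0 [ 0.24650565 -0.54640788  0.23046128] [ 9.77633215e-01  2.10315539e-01 -1.72698005e-04 -8.00800729e-04] 0.08518541734252064
top ['image', 'fovy', 'cx', 'cy', 'extrinsics'] 49.78604195523446 [[0.006, 0.992, -0.124, 0.367], [-1.0, 0.006, 0.005, 0.048], [0.006, 0.124, 0.992, 1.108], [0.0, 0.0, 0.0, 1.0]]
board_center [([0.563, -0.29, 0.11], 0.59)]
board_foot [([0.558, -0.292, 0.009], 0.6)]
green_center [([0.635, -0.27, 0.117], 0.93)]
stand [([0.6, -0.278, -0.001], 0.77), ([0.562, -0.293, 0.01], 0.42)]
rack [([0.549, 0.074, 0.001], 0.92), ([0.633, 0.113, 0.165], 0.67)]
strip [([0.58, 0.076, 0.011], 0.63)]
rail [([0.532, 0.07, 0.129], 0.89)]
guard_handle [([0.632, 0.116, 0.166], 0.66), ([0.562, -0.293, 0.011], 0.47)]
brittle [([0.337, -0.162, 0.004], 0.62)]
rolling_pin [([0.362, 0.197, 0.004], 0.96)]
jar [([0.464, 0.388, -0.003], 0.76)]
scene ['image', 'fovy', 'cx', 'cy', 'extrinsics'] 51.89652775109316 [[0.999, 0.01, -0.03, 0.457], [-0.027, 0.779, -0.627, -0.551], [0.017, 0.627, 0.779, 0.888], [0.0, 0.0, 0.0, 1.0]]
board_center [([0.563, -0.286, 0.115], 0.94)]
board_foot [([0.564, -0.291, 0.009], 0.75), ([0.564, -0.289, 0.115], 0.68)]
green_center [([0.642, -0.27, 0.116], 0.85), ([0.362, 0.192, -0.002], 0.4)]
stand [([0.601, -0.282, -0.002], 0.91), ([0.55, 0.074, -0.0], 0.57)]
rack [([0.549, 0.072, 0.0], 0.97), ([0.643, -0.273, 0.113], 0.74)]
strip [([0.578, 0.072, 0.008], 0.82)]
rail [([0.523, 0.071, 0.133], 0.6), ([0.579, 0.076, 0.01], 0.23)]
guard_handle [([0.632, 0.114, 0.164], 0.82)]
brittle [([0.338, -0.16, 0.001], 0.95)]
rolling_pin [([0.363, 0.191, 0.0], 0.66)]
jar [([0.468, 0.385, 0.0], 0.74), ([0.641, -0.271, 0.115], 0.6)]
```

View pics/top0.png

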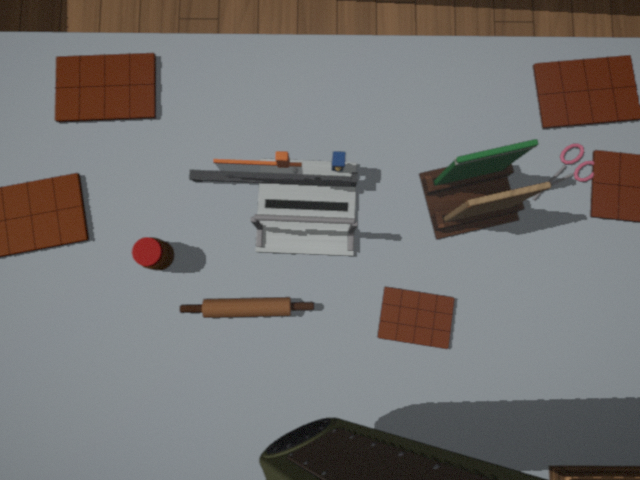

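View pics/scene0.png

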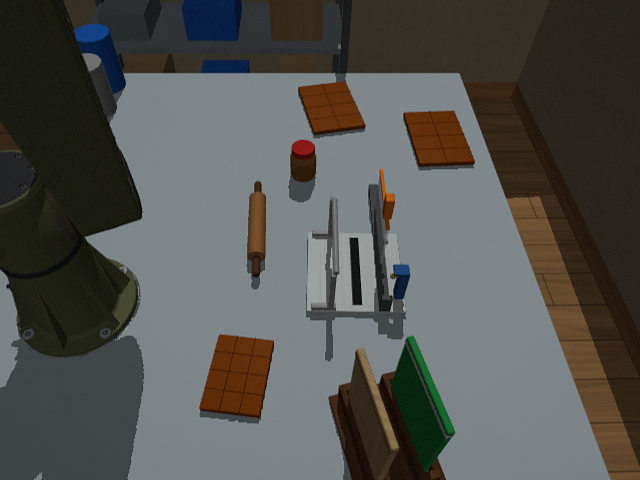

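The top view shows the wood board at about (500,203) and the green board at (487,160). The rack is at (305,215) with its strip from (266,204) to (348,206), and the orange handle is at (282,158). The guard is open, with the blue latch post at (338,160). The network positions agree with this. I'll zoom in to get the yaws.

```bash
python3 - <<'E'
import cv2
i=cv2.imread('pics/top0.png')
a=cv2.resize(i[140:240,410:560],None,fx=5,fy=5,interpolation=cv2.INTER_CUBIC)[:, :750]
cv2.imwrite('pics/a.png',a)
b=cv2.resize(i[145:265,185:365],None,fx=4,fy=4,interpolation=cv2.INTER_CUBIC)
cv2.imwrite('pics/b.png',b)
E
```

```text
(no output)
```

View pics/a.png

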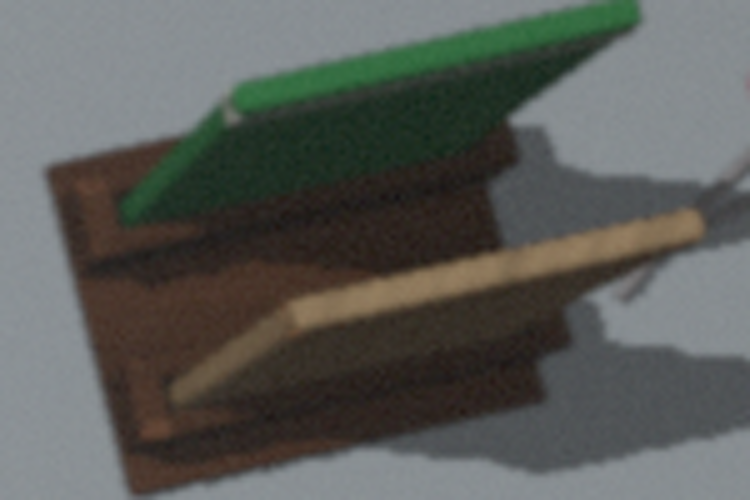

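View pics/b.png

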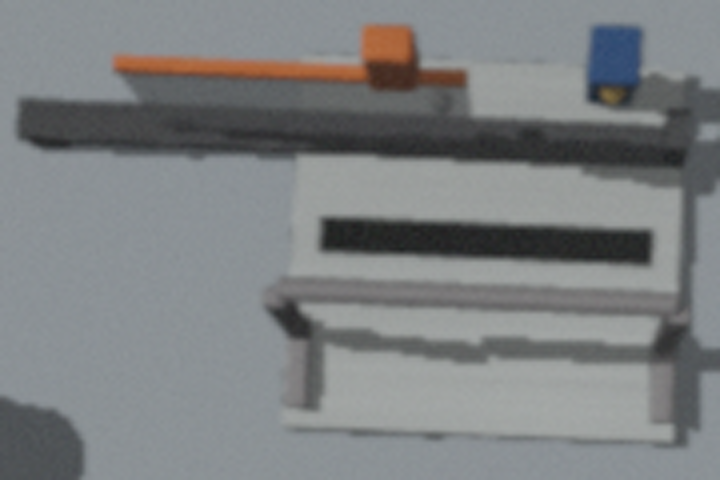

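```bash
python3 - <<'E'
from h import *
c=snap("top")
def seg(p,q,k,o,z):
    P=[ray(c,o[0]+(u+.5)/k-.5,o[1]+(v+.5)/k-.5,z) for u,v in(p,q)]
    d=P[0]-P[1]; print(np.round(P,4).tolist(),"mid",np.round((P[0]+P[1])/2,4),"len",np.linalg.norm(d),"yaw",np.degrees(np.arctan2(-d[0],d[1])))
seg((297,311),(698,222),5,(410,140),.22)
seg((322,234),(653,247),4,(185,145),.012)
seg((270,290),(682,303),4,(185,145),.138)
seg((390,42),(391,42),4,(185,145),.195)
seg((115,63),(466,77),4,(185,145),.140)
E_=ctrl.state(); from scipy.spatial.transform import Rotation as R
print(np.round(R.from_quat(E_["orientation"]).as_matrix(),3))
E
```

```text
[[0.544, -0.2169, 0.22], [0.5768, -0.3592, 0.22]] mid [ 0.5604 -0.2881  0.22  ] len 0.14598877148058947 yaw 12.98979301196379
[[0.5796, 0.1608, 0.012], [0.5737, -0.0174, 0.012]] mid [0.5766 0.0717 0.012 ] len 0.1783303787329939 yaw -1.8909371053364694
[[0.5279, 0.172, 0.138], [0.523, -0.0236, 0.138]] mid [0.5255 0.0742 0.138 ] len 0.19572708718852794 yaw -1.44529658777237
[[0.6328, 0.1129, 0.195], [0.6328, 0.1124, 0.195]] mid [0.6328 0.1126 0.195 ] len 0.00045365404355539074 yaw 0.42845631162308273
[[0.6375, 0.2486, 0.14], [0.6318, 0.08, 0.14]] mid [0.6347 0.1643 0.14  ] len 0.16866492160773158 yaw -1.9217282062503083
[[ 0.912  0.411  0.   ]
 [ 0.411 -0.912 -0.   ]
 [ 0.     0.    -1.   ]]
```

>>> step_arm([
  {"linear": [0, 0, -4], "roll": -7, "gripper": 5.5},
  {"linear": [4, -1, -8], "roll": -14, "gripper": 5.5},
  {"linear": [8, -2, -10], "roll": -21, "gripper": 5.5},
  {"linear": [12, -3, -10], "roll": -28, "gripper": 5.5},
  {"linear": [16, -4.3, -10], "roll": -35, "gripper": 5.5},
])

```text
t: 1.67
tcp_pos: [0.3634, -0.4536, 0.3331]
orientation: [0.868, 0.496, 0.0, 0.002]
contact_force: [-0.5, -0.1, 0.0]
gripper_width: 0.055
grip_force: 0.0
```

```bash
cat >> h.py <<'E'
from scipy.spatial.transform import Rotation as R
def go(x,y,z,yaw):
    s=ctrl.state(); M=R.from_quat(s["orientation"]).as_matrix()
    d=M.T@(np.array([x,y,z])-s["tcp_pos"]); a=np.degrees(np.arctan2(M[1,0],M[0,0]))
    print("t",round(s["t"],2),"pos",np.round(s["tcp_pos"],4),"yaw",round(a,2),"| lin cm",np.round(100*d,2),"roll",round(-((yaw-a+180)%360-180),2),"F",np.round(s["contact_force"],1),"w",round(s["gripper_width"],4),"g",round(s["grip_force"],1))
E
python3 -c "
from h import *
go(.561,-.288,.32,103)"
```

```text
t 1.67 pos [ 0.3634 -0.4536  0.3331] yaw 59.52 | lin cm [24.29  8.63  1.31] roll -43.48 F [-0.5 -0.1  0. ] w 0.055 g 0.0
```

>>> step_arm([
  {"linear": [3.8, 1.3, 0], "roll": -7},
  {"linear": [7.6, 2.7, 0], "roll": -14},
  {"linear": [11.4, 4.0, 0], "roll": -21},
  {"linear": [15, 5.4, 0], "roll": -28},
  {"linear": [19, 6.8, 0], "roll": -35},
])

```text
invalid input
```

```bash
python3 -c "
from h import *
go(.561,-.288,.27,103)"
```

```text
t 1.67 pos [ 0.3634 -0.4536  0.3331] yaw 59.52 | lin cm [24.3   8.6   6.31] roll -43.48 F [-0.5 -0.1  0. ] w 0.055 g 0.0
```

The gripper field has to be in every row.

>>> step_arm([
  {"linear": [3.8, 1.3, 0], "roll": -7, "gripper": 5.5},
  {"linear": [7.6, 2.7, 0], "roll": -14, "gripper": 5.5},
  {"linear": [11.4, 4.0, 0], "roll": -21, "gripper": 5.5},
  {"linear": [15, 5.4, 0], "roll": -28, "gripper": 5.5},
  {"linear": [19, 6.8, 0], "roll": -35, "gripper": 5.5},
])

```text
t: 2.08
tcp_pos: [0.518, -0.3239, 0.3307]
orientation: [0.678, 0.735, -0.0, 0.0]
contact_force: [0.6, -1.6, 0.4]
gripper_width: 0.0545
grip_force: 0.0
```

```bash
python3 -c "
from h import *
go(.561,-.288,.27,103)"
```

```text
t 2.08 pos [ 0.518  -0.3239  0.3307] yaw 94.61 | lin cm [3.24 4.57 6.06] roll -8.39 F [ 0.6 -1.6  0.4] w 0.0545 g 0.0
```

>>> step_arm([
  {"linear": [2, 2.5, 0], "roll": -5, "gripper": 5.5},
  {"linear": [3.2, 4.6, 0], "roll": -8.4, "gripper": 5.5},
  {"linear": [3.2, 4.6, 3], "roll": -8.4, "gripper": 5.5},
  {"linear": [3.2, 4.6, 6], "roll": -8.4, "gripper": 5.5},
  {"linear": [3.2, 4.6, 6], "roll": -8.4, "gripper": 5.5},
])

```text
t: 2.5
tcp_pos: [0.558, -0.2876, 0.2642]
orientation: [0.624, 0.781, -0.001, -0.005]
contact_force: [-0.6, 1.2, -1.5]
gripper_width: 0.0551
grip_force: 0.0
```

```bash
python3 -c "
from h import *
go(.561,-.288,.186,103)
c=snap('scene','s1.png')
cv2.imwrite('pics/s1c.png',cv2.resize(c['image'][240:480,260:540,::-1],None,fx=2.5,fy=2.5))
"
```

```text
t 2.5 pos [ 0.558  -0.2876  0.2642] yaw 102.76 | lin cm [-0.15  0.34  7.81] roll -0.24 F [-0.6  1.2 -1.5] w 0.0551 g 0.0
```

View pics/s1c.png

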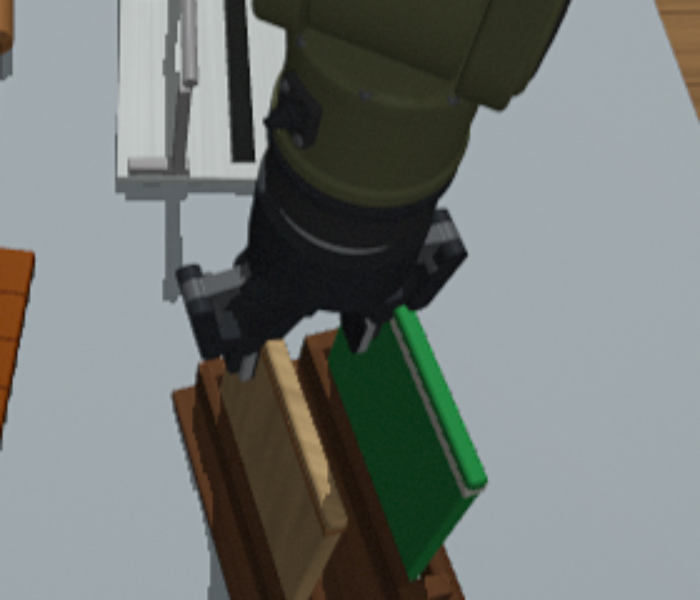

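The fingertips at (247,370) and (360,345) straddle the wooden board, clear of the green one. Going down to grip.

>>> step_arm([
  {"linear": [0, 0.3, 3], "roll": 0, "gripper": 5.5},
  {"linear": [0, 0.3, 6], "roll": 0, "gripper": 5.5},
  {"linear": [0, 0.3, 8], "roll": 0, "gripper": 5.5},
  {"linear": [0, 0.3, 8], "roll": 0, "gripper": 5.5},
])

```text
t: 2.88
tcp_pos: [0.5615, -0.2887, 0.188]
orientation: [0.625, 0.781, -0.0, -0.002]
contact_force: [-0.2, 0.7, 0.5]
gripper_width: 0.0552
grip_force: 0.0
```

>>> step_arm([
  {"linear": [0, 0, 0], "roll": 0, "gripper": 0.6},
  {"linear": [0, 0, 0], "roll": 0, "gripper": 0.6},
  {"linear": [0, 0, 0], "roll": 0, "gripper": 0.6},
  {"linear": [0, 0, 0], "roll": 0, "gripper": 0.6},
  {"linear": [0, 0, 0], "roll": 0, "gripper": 0.6},
], squeeze=40)

```text
t: 3.3
tcp_pos: [0.5639, -0.2902, 0.1932]
orientation: [0.625, 0.781, -0.0, 0.002]
contact_force: [-2.5, -1.4, 6.6]
gripper_width: 0.0112
grip_force: 40.1
```

```bash
python3 -c "
from h import *
go(.561,-.288,.186,103)
"
```

```text
t 3.3 pos [ 0.5639 -0.2902  0.1932] yaw 102.68 | lin cm [ 0.28 -0.24  0.72] roll -0.32 F [-2.5 -1.4  6.6] w 0.0112 g 40.1
```

>>> step_arm([
  {"linear": [0, 0, -2], "roll": 0, "gripper": 0.6},
  {"linear": [0, 0, -5], "roll": 0, "gripper": 0.6},
  {"linear": [0, 0, -9], "roll": 0, "gripper": 0.6},
  {"linear": [0, 0, -13], "roll": 0, "gripper": 0.6},
  {"linear": [0, 0, -17], "roll": 0, "gripper": 0.6},
])

```text
t: 3.72
tcp_pos: [0.5628, -0.2889, 0.363]
orientation: [0.625, 0.781, 0.0, 0.0]
contact_force: [1.1, -0.4, -2.9]
gripper_width: 0.0112
grip_force: 39.6
```

```bash
python3 -c "
from h import *
go(.584,.072,.38,88.1)
"
```

```text
t 3.72 pos [ 0.5628 -0.2889  0.363 ] yaw 102.68 | lin cm [34.74  9.99 -1.71] roll 14.58 F [ 1.1 -0.4 -2.9] w 0.0112 g 39.6
```

>>> step_arm([
  {"linear": [2, 0.6, -1], "roll": 1, "gripper": 0.6},
  {"linear": [5, 1.5, -2], "roll": 3, "gripper": 0.6},
  {"linear": [8.5, 2.5, -2], "roll": 5, "gripper": 0.6},
  {"linear": [12, 3.5, -2], "roll": 7, "gripper": 0.6},
  {"linear": [15.5, 4.5, -2], "roll": 9, "gripper": 0.6},
])

```text
t: 4.13
tcp_pos: [0.5731, -0.1268, 0.3816]
orientation: [0.685, 0.729, 0.0, 0.001]
contact_force: [1.2, -0.1, -2.5]
gripper_width: 0.0114
grip_force: 39.6
```

```bash
python3 -c "
from h import *
go(.584,.072,.38,88.1)
"
```

```text
t 4.13 pos [ 0.5731 -0.1268  0.3816] yaw 93.53 | lin cm [19.77  2.31  0.16] roll 5.43 F [ 1.2 -0.1 -2.5] w 0.0114 g 39.6
```

>>> step_arm([
  {"linear": [3.5, 0.4, 0], "roll": 1, "gripper": 0.6},
  {"linear": [7.5, 0.9, 0], "roll": 2, "gripper": 0.6},
  {"linear": [11.5, 1.4, 0], "roll": 3, "gripper": 0.6},
  {"linear": [15, 1.8, 0], "roll": 4.4, "gripper": 0.6},
  {"linear": [17.5, 2.1, 0], "roll": 5.4, "gripper": 0.6},
])

```text
t: 4.55
tcp_pos: [0.5826, 0.0512, 0.3814]
orientation: [0.717, 0.697, 0.001, -0.0]
contact_force: [0.1, 0.4, -2.7]
gripper_width: 0.0111
grip_force: 39.6
```

>>> step_arm([
  {"linear": [1.5, 0, 0], "roll": 0, "gripper": 0.6},
  {"linear": [2.0, 0.1, 2], "roll": 0, "gripper": 0.6},
  {"linear": [2.0, 0.1, 5], "roll": 0, "gripper": 0.6},
  {"linear": [2.0, 0.1, 8], "roll": 0, "gripper": 0.6},
  {"linear": [2.0, 0.1, 9], "roll": 0, "gripper": 0.6},
])

```text
t: 4.97
tcp_pos: [0.5825, 0.0681, 0.2868]
orientation: [0.717, 0.697, -0.002, -0.002]
contact_force: [-1.1, 0.3, -3.6]
gripper_width: 0.0113
grip_force: 39.6
```

```bash
python3 -c "
from h import *
go(.584,.072,.20,88.1)
c=snap('scene','s2.png')
cv2.imwrite('pics/s2c.png',cv2.resize(c['image'][100:340,240:520,::-1],None,fx=2.5,fy=2.5))
for t in('board_foot','board_center','strip'):
  for n in('scene','top'):
    if n=='top': snap('top')
    print(t,n,[(np.round(r['position'],3).tolist(),round(r['p'],2)) for r in ctrl.tip_of(t,n)[:2]])
"
```

```text
t 4.97 pos [0.5825 0.0681 0.2868] yaw 88.32 | lin cm [0.4  0.18 8.68] roll 0.22 F [-1.1  0.3 -3.6] w 0.0113 g 39.6
board_foot scene [([0.585, 0.068, 0.104], 0.78)]
board_foot top []
board_center scene [([0.584, 0.07, 0.21], 0.71)]
board_center top []
strip scene []
strip top []
```

View pics/s2c.png

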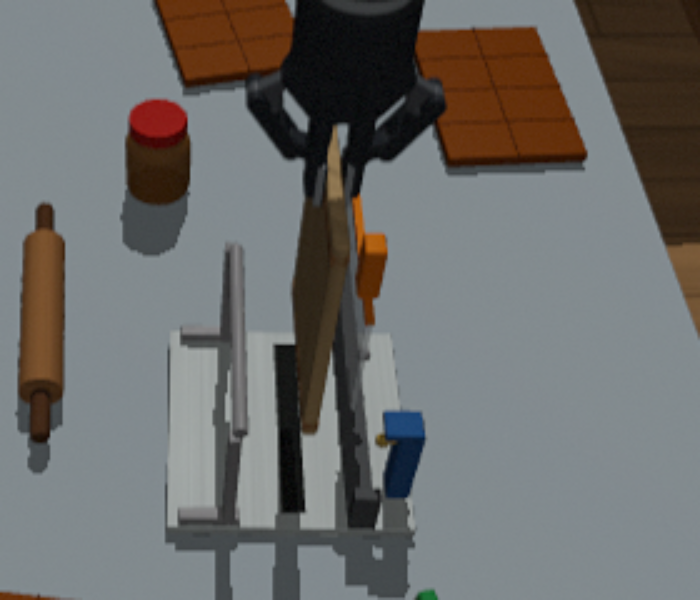

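The board hangs upright in the grip with its foot at z≈0.104, just guard-side of the strip's centre line, clear of both rail and guard. Lowering it.

>>> step_arm([
  {"linear": [0.4, 0.15, 2.5], "roll": 0.2, "gripper": 0.6},
  {"linear": [0.4, 0.15, 5], "roll": 0.2, "gripper": 0.6},
  {"linear": [0.4, 0.15, 7], "roll": 0.2, "gripper": 0.6},
  {"linear": [0.4, 0.15, 8], "roll": 0.2, "gripper": 0.6},
  {"linear": [0.4, 0.15, 8.5], "roll": 0.2, "gripper": 0.6},
])

```text
t: 5.88
tcp_pos: [0.5852, 0.0717, 0.204]
orientation: [0.719, 0.695, -0.001, -0.001]
contact_force: [-1.8, 0.5, -2.8]
gripper_width: 0.0112
grip_force: 39.6
```

>>> step_arm([
  {"linear": [0, 0, 0.3], "roll": 0, "gripper": 0.6},
  {"linear": [0, 0, 0.6], "roll": 0, "gripper": 0.6},
  {"linear": [0, 0, 0.8], "roll": 0, "gripper": 0.6},
])

```text
t: 6.13
tcp_pos: [0.587, 0.072, 0.1985]
orientation: [0.719, 0.695, 0.001, 0.001]
contact_force: [-0.4, 0.6, -3.4]
gripper_width: 0.0112
grip_force: 39.6
```

```bash
python3 -c "
from h import *
go(.584,.072,.195,88.1)
snap('scene')
for t in('board_foot','board_center','strip'):
    print(t,[(np.round(r['position'],3).tolist(),round(r['p'],2)) for r in ctrl.tip_of(t,'scene')[:2]])
"
```

```text
t 6.13 pos [0.587  0.072  0.1985] yaw 88.08 | lin cm [-0.01 -0.3   0.35] roll -0.02 F [-0.4  0.6 -3.4] w 0.0112 g 39.6
board_foot [([0.587, 0.069, 0.016], 0.9)]
board_center [([0.632, 0.112, 0.167], 0.67), ([0.589, 0.078, 0.122], 0.63)]
strip [([0.575, 0.07, 0.007], 0.89)]
```

>>> step_arm([
  {"linear": [0, -0.4, 0], "roll": 0, "gripper": 0.6},
  {"linear": [0, -0.4, 0.1], "roll": 0, "gripper": 0.6},
  {"linear": [0, -0.4, 0.3], "roll": 0, "gripper": 0.6},
  {"linear": [0, -0.4, 0.3], "roll": 0, "gripper": 0.6},
])

```text
t: 6.67
tcp_pos: [0.5825, 0.0718, 0.1953]
orientation: [0.719, 0.695, 0.0, 0.001]
contact_force: [-0.8, -1.4, 3.2]
gripper_width: 0.0111
grip_force: 40.5
```

>>> step_arm([
  {"linear": [0, 0, 0.1], "roll": 0, "gripper": 0.6},
  {"linear": [0, 0, 0.2], "roll": 0, "gripper": 0.6},
  {"linear": [0, 0, 0.2], "roll": 0, "gripper": 0.6},
])

```text
t: 6.92
tcp_pos: [0.5832, 0.0716, 0.1952]
orientation: [0.719, 0.695, 0.001, 0.002]
contact_force: [-2.4, -3.5, 13.6]
gripper_width: 0.0114
grip_force: 42.4
```

>>> step_arm([
  {"linear": [0, 0, -0.1], "roll": 0, "gripper": 0.9},
  {"linear": [0, 0, -0.1], "roll": 0, "gripper": 1.2},
  {"linear": [0, 0, 0], "roll": 0, "gripper": 1.6},
  {"linear": [0, 0, 0], "roll": 0, "gripper": 2.0},
  {"linear": [0, 0, 0], "roll": 0, "gripper": 2.0},
])

```text
t: 7.33
tcp_pos: [0.5821, 0.0721, 0.1922]
orientation: [0.719, 0.695, 0.0, -0.0]
contact_force: [-0.4, 0.0, 0.1]
gripper_width: 0.0203
grip_force: 0.0
```

```bash
python3 -c "
from h import *
go(.515,.074,.195,88.1)
"
```

```text
t 7.33 pos [0.5821 0.0721 0.1922] yaw 88.08 | lin cm [-0.04 -6.71 -0.28] roll -0.02 F [-0.4  0.   0.1] w 0.0203 g 0.0
```

>>> step_arm([
  {"linear": [0, -0.4, 0], "roll": 0, "gripper": 2.0},
  {"linear": [0, -0.8, 0], "roll": 0, "gripper": 2.0},
  {"linear": [0, -1.2, 0], "roll": 0, "gripper": 2.2},
  {"linear": [0, -1.6, 0], "roll": 0, "gripper": 2.2},
  {"linear": [0, -2.0, 0], "roll": 0, "gripper": 2.4},
])

```text
t: 7.75
tcp_pos: [0.5615, 0.0727, 0.1924]
orientation: [0.719, 0.695, -0.0, -0.0]
contact_force: [0.1, 0.3, 0.1]
gripper_width: 0.0241
grip_force: 0.0
```

```bash
python3 -c "
from h import *
go(.515,.074,.195,88.1)
c=snap('scene','s3.png')
cv2.imwrite('pics/s3c.png',cv2.resize(c['image'][100:340,240:520,::-1],None,fx=2.5,fy=2.5))
for t in('board_foot','board_center','strip'):
    print(t,[(np.round(r['position'],3).tolist(),round(r['p'],2)) for r in ctrl.tip_of(t,'scene')[:2]])
"
```

```text
t 7.75 pos [0.5615 0.0727 0.1924] yaw 88.09 | lin cm [-0.03 -4.65 -0.26] roll -0.01 F [0.1 0.3 0.1] w 0.0241 g 0.0
board_foot [([0.585, 0.072, 0.01], 0.6), ([0.632, 0.115, 0.169], 0.6)]
board_center [([0.573, 0.074, 0.118], 0.93)]
strip [([0.576, 0.073, 0.008], 0.78), ([0.64, -0.272, 0.117], 0.43)]
```

View pics/s3c.png

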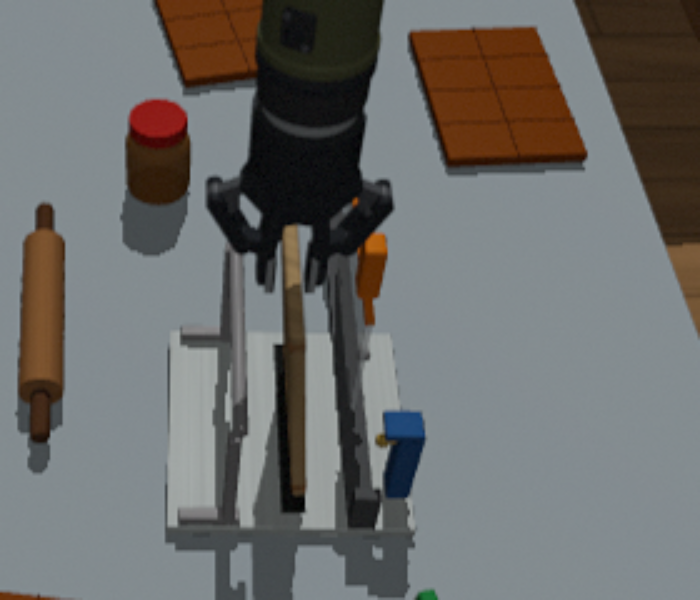

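The board is tilting between the fingers, with its foot on the strip near (297,490). I'll keep easing it back to the rail.

>>> step_arm([
  {"linear": [0, -0.4, 0], "roll": 0, "gripper": 2.4},
  {"linear": [0, -0.8, 0], "roll": 0, "gripper": 2.4},
  {"linear": [0, -1.2, 0], "roll": 0, "gripper": 2.5},
  {"linear": [0, -1.6, 0], "roll": 0, "gripper": 2.6},
  {"linear": [0, -2.0, 0], "roll": 0, "gripper": 2.8},
])

```text
t: 8.37
tcp_pos: [0.5416, 0.0734, 0.1924]
orientation: [0.719, 0.695, -0.0, -0.0]
contact_force: [-1.0, 0.2, -0.3]
gripper_width: 0.0282
grip_force: 0.1
```

>>> step_arm([
  {"linear": [0, -0.4, 0], "roll": 0, "gripper": 2.9},
  {"linear": [0, -0.8, 0], "roll": 0, "gripper": 3.0},
  {"linear": [0, -1.2, 0], "roll": 0, "gripper": 3.0},
  {"linear": [0, -1.6, 0], "roll": 0, "gripper": 3.2},
  {"linear": [0, -2.0, 0], "roll": 0, "gripper": 3.2},
])

```text
t: 8.78
tcp_pos: [0.5217, 0.074, 0.1925]
orientation: [0.719, 0.695, -0.0, -0.0]
contact_force: [-0.8, -0.1, -0.0]
gripper_width: 0.0319
grip_force: 0.0
```

```bash
python3 -c "
from h import *
go(.515,.074,.195,88.1)
c=snap('scene','s4.png')
cv2.imwrite('pics/s4c.png',cv2.resize(c['image'][100:340,240:520,::-1],None,fx=2.5,fy=2.5))
for t in('board_foot','board_center','strip'):
    print(t,[(np.round(r['position'],3).tolist(),round(r['p'],2)) for r in ctrl.tip_of(t,'scene')[:2]])
"
```

```text
t 8.78 pos [0.5217 0.074  0.1925] yaw 88.08 | lin cm [-0.03 -0.67 -0.25] roll -0.02 F [-0.8 -0.1 -0. ] w 0.0319 g 0.0
board_foot [([0.585, 0.07, 0.012], 0.65)]
board_center [([0.549, 0.075, 0.117], 0.56), ([0.336, -0.158, 0.004], 0.41)]
strip [([0.58, 0.072, 0.01], 0.85), ([0.547, 0.076, 0.113], 0.23)]
```

View pics/s4c.png

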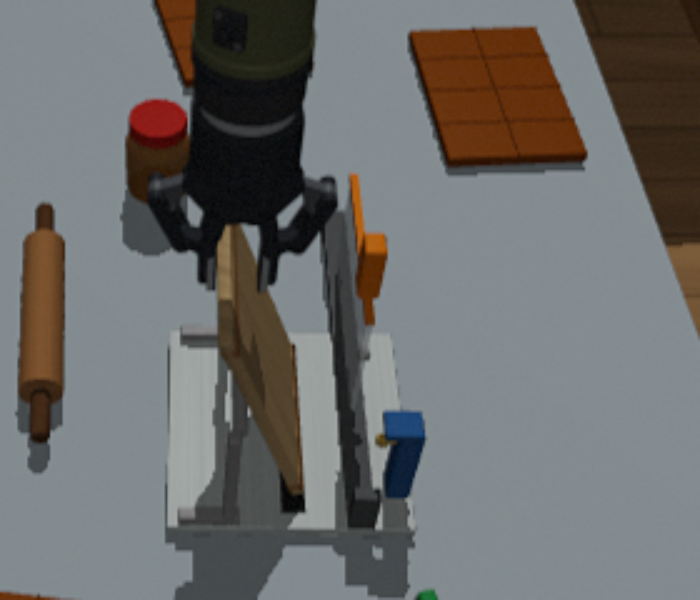

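The board leans at about 20° against the rail. I'll clear the fingers and rise.

>>> step_arm([
  {"linear": [0, -0.3, 0], "roll": 0, "gripper": 3.4},
  {"linear": [0, -0.5, 0], "roll": 0, "gripper": 3.6},
  {"linear": [0, -0.5, 0], "roll": 0, "gripper": 3.8},
  {"linear": [0, -0.5, -0.5], "roll": 0, "gripper": 3.8},
  {"linear": [0, -0.5, -1.5], "roll": 0, "gripper": 3.8},
])

```text
t: 9.4
tcp_pos: [0.5164, 0.0741, 0.207]
orientation: [0.719, 0.695, -0.001, -0.001]
contact_force: [0.1, -0.0, -0.0]
gripper_width: 0.0381
grip_force: 0.0
```

>>> step_arm([
  {"linear": [0, 0, -2], "roll": 0, "gripper": 3.8},
  {"linear": [0, 0, -4], "roll": 0, "gripper": 3.8},
  {"linear": [0, 0, -7], "roll": 0, "gripper": 2},
  {"linear": [0, 0, -9], "roll": 0, "gripper": 0},
  {"linear": [0, 0, -9], "roll": 0, "gripper": 0},
])

```text
t: 9.82
tcp_pos: [0.5196, 0.0745, 0.3032]
orientation: [0.719, 0.695, 0.003, 0.002]
contact_force: [1.3, -0.1, -0.2]
gripper_width: 0.002
grip_force: 0.0
```

```bash
python3 -c "
from h import *
go(.6365,.175,.31,88.1)
for n in('scene','top'):
  snap(n)
  for t in('board_foot','board_center','strip','guard_handle'):
    print(t,[(np.round(r['position'],3).tolist(),round(r['p'],2)) for r in ctrl.tip_of(t,n)[:2]])
"
```

```text
t 9.82 pos [0.5196 0.0745 0.3032] yaw 88.08 | lin cm [10.43 11.35 -0.58] roll -0.02 F [ 1.3 -0.1 -0.2] w 0.002 g 0.0
board_foot [([0.584, 0.07, 0.014], 0.74), ([0.633, 0.109, 0.168], 0.43)]
board_center [([0.547, 0.077, 0.112], 0.85)]
strip [([0.578, 0.073, 0.011], 0.61)]
guard_handle [([0.634, 0.112, 0.167], 0.88)]
board_foot []
board_center []
strip []
guard_handle []
```

>>> step_arm([
  {"linear": [2.5, 2.8, -0.5], "roll": 0, "gripper": 0},
  {"linear": [5, 5.5, -0.5], "roll": 0, "gripper": 0},
  {"linear": [7.5, 8.2, -0.5], "roll": 0, "gripper": 0},
  {"linear": [10.4, 11.2, -0.5], "roll": 0, "gripper": 0},
  {"linear": [10.4, 11.2, -0.5], "roll": 0, "gripper": 0},
])

```text
t: 10.73
tcp_pos: [0.6363, 0.1788, 0.2981]
orientation: [0.718, 0.696, -0.001, -0.001]
contact_force: [-1.6, -2.0, -0.9]
gripper_width: -0.0001
grip_force: 0.0
```

>>> step_arm([
  {"linear": [0, 0, 4], "roll": 0, "gripper": 0},
  {"linear": [0, 0, 8], "roll": 0, "gripper": 0},
  {"linear": [0, 0, 12], "roll": 0, "gripper": 0},
  {"linear": [0, 0, 14.2], "roll": 0, "gripper": 0},
  {"linear": [0, 0, 14.2], "roll": 0, "gripper": 0},
])

```text
t: 11.15
tcp_pos: [0.6282, 0.1732, 0.1536]
orientation: [0.719, 0.695, -0.005, -0.003]
contact_force: [-1.3, -1.3, -1.0]
gripper_width: 0.0001
grip_force: 0.0
```

```bash
python3 -c "
from h import *
go(.634,.136,.165,88.1)
"
```

```text
t 11.15 pos [0.6282 0.1732 0.1536] yaw 88.09 | lin cm [-3.7   0.7  -1.13] roll -0.01 F [-1.3 -1.3 -1. ] w 0.0001 g 0.0
```

>>> step_arm([
  {"linear": [0, 0.4, -1], "roll": 0, "gripper": 0},
  {"linear": [-1, 0.4, -1], "roll": 0, "gripper": 0},
  {"linear": [-2, 0.4, -1], "roll": 0, "gripper": 0},
  {"linear": [-3, 0.4, -1], "roll": 0, "gripper": 0},
  {"linear": [-4, 0.4, -1], "roll": 0, "gripper": 0},
])

```text
t: 11.57
tcp_pos: [0.6356, 0.1332, 0.1715]
orientation: [0.719, 0.695, 0.001, 0.0]
contact_force: [1.3, 0.9, 1.6]
gripper_width: -0.0002
grip_force: 0.8
```

```bash
python3 -c "
from h import *
go(.634,.036,.165,88.1)
"
```

```text
t 11.57 pos [0.6356 0.1332 0.1715] yaw 88.06 | lin cm [-9.72  0.17  0.64] roll -0.04 F [1.3 0.9 1.6] w -0.0002 g 0.8
```

>>> step_arm([
  {"linear": [-1, 0, 0], "roll": 0, "gripper": 0},
  {"linear": [-2, 0, 0], "roll": 0, "gripper": 0},
  {"linear": [-3, 0, 0], "roll": 0, "gripper": 0},
  {"linear": [-4, 0, 0], "roll": 0, "gripper": 0},
  {"linear": [-5, 0, 0], "roll": 0, "gripper": 0},
])

```text
t: 11.98
tcp_pos: [0.6335, 0.0833, 0.1706]
orientation: [0.719, 0.695, 0.0, -0.0]
contact_force: [0.8, 2.4, 0.9]
gripper_width: -0.0002
grip_force: 1.0
```

```bash
python3 -c "
from h import *
go(.634,.036,.165,88.1)
snap('scene')
for t in('guard_handle','board_center','board_foot'):
    print(t,[(np.round(r['position'],3).tolist(),round(r['p'],2)) for r in ctrl.tip_of(t,'scene')[:2]])
"
```

```text
t 11.98 pos [0.6335 0.0833 0.1706] yaw 88.08 | lin cm [-4.73  0.21  0.56] roll -0.02 F [0.8 2.4 0.9] w -0.0002 g 1.0
guard_handle [([0.583, 0.074, 0.014], 0.73), ([0.629, 0.058, 0.164], 0.61)]
board_center [([0.55, 0.076, 0.114], 0.83)]
board_foot [([0.584, 0.071, 0.014], 0.84)]
```

>>> step_arm([
  {"linear": [-0.8, 0, 0], "roll": 0, "gripper": 0},
  {"linear": [-1.4, 0, 0], "roll": 0, "gripper": 0},
  {"linear": [-1.9, 0, 0], "roll": 0, "gripper": 0},
  {"linear": [-2.2, 0, 0], "roll": 0, "gripper": 0},
])

```text
t: 12.52
tcp_pos: [0.6326, 0.0618, 0.1702]
orientation: [0.719, 0.695, -0.0, -0.0]
contact_force: [-0.3, 2.2, -0.5]
gripper_width: -0.0005
grip_force: 0.8
```

>>> step_arm([
  {"linear": [-0.3, 0, 0], "roll": 0, "gripper": 0},
  {"linear": [-0.6, 0, 0], "roll": 0, "gripper": 0},
])

```text
t: 12.68
tcp_pos: [0.6324, 0.0577, 0.1703]
orientation: [0.719, 0.695, 0.001, -0.002]
contact_force: [0.2, 12.6, -2.2]
gripper_width: -0.0001
grip_force: 6.2
```

>>> step_arm([
  {"linear": [-0.3, 0, 0], "roll": 0, "gripper": 0},
  {"linear": [-0.5, 0, 0], "roll": 0, "gripper": 0},
])

```text
t: 12.85
tcp_pos: [0.6324, 0.056, 0.1704]
orientation: [0.718, 0.696, 0.003, -0.004]
contact_force: [-0.2, 15.5, -3.2]
gripper_width: 0.0002
grip_force: 7.4
```

```bash
python3 -c "
from h import *
go(.634,.036,.165,88.1)
c=snap('scene','s5.png')
cv2.imwrite('pics/s5c.png',cv2.resize(c['image'][100:340,240:520,::-1],None,fx=2.5,fy=2.5))
for t in('guard_handle','board_center','board_foot'):
    print(t,[(np.round(r['position'],3).tolist(),round(r['p'],2)) for r in ctrl.tip_of(t,'scene')[:2]])
"
```

```text
t 12.85 pos [0.6324 0.056  0.1704] yaw 88.23 | lin cm [-2.    0.23  0.52] roll 0.13 F [-0.2 15.5 -3.2] w 0.0002 g 7.4
guard_handle [([0.628, 0.031, 0.168], 0.66)]
board_center [([0.547, 0.075, 0.11], 0.68), ([0.583, 0.07, 0.013], 0.33)]
board_foot [([0.581, 0.072, 0.012], 0.81)]
```

View pics/s5c.png

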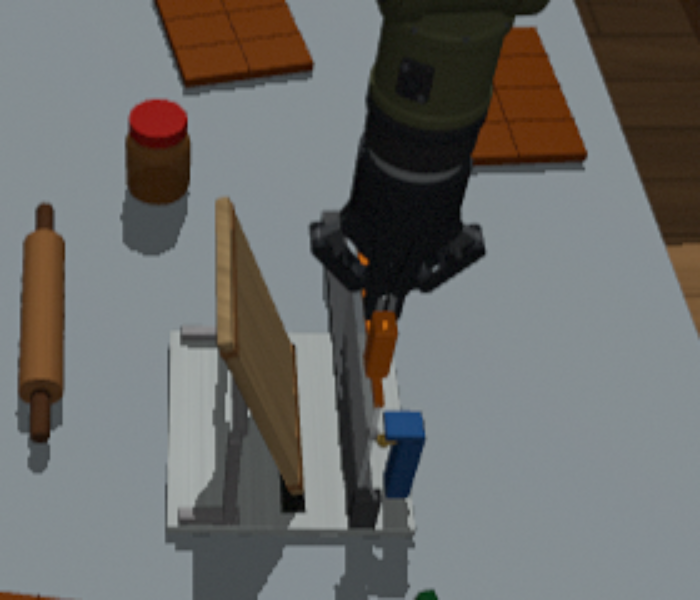

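>>> step_arm([
  {"linear": [-0.2, 0, 0], "roll": 0, "gripper": 0},
  {"linear": [-0.3, 0, 0], "roll": 0, "gripper": 0},
  {"linear": [-0.3, 0, 0], "roll": 0, "gripper": 0},
])

```text
t: 13.3
tcp_pos: [0.6321, 0.0495, 0.1703]
orientation: [0.719, 0.696, 0.001, -0.001]
contact_force: [-0.4, 4.4, -1.3]
gripper_width: 0.0001
grip_force: 2.2
```

```bash
python3 -c "
from h import *
go(.634,.036,.165,88.1)
snap('scene')
for t in('guard_handle',):
    print(t,[(np.round(r['position'],3).tolist(),round(r['p'],2)) for r in ctrl.tip_of(t,'scene')[:2]])
"
```

```text
t 13.3 pos [0.6321 0.0495 0.1703] yaw 88.14 | lin cm [-1.34  0.24  0.52] roll 0.04 F [-0.4  4.4 -1.3] w 0.0001 g 2.2
guard_handle [([0.625, 0.026, 0.165], 0.96)]
```

>>> step_arm([
  {"linear": [-0.2, 0, 0], "roll": 0, "gripper": 0},
  {"linear": [-0.4, 0, 0], "roll": 0, "gripper": 0},
  {"linear": [-0.4, 0, 0], "roll": 0, "gripper": 0},
])

```text
t: 13.65
tcp_pos: [0.6323, 0.0433, 0.1705]
orientation: [0.719, 0.695, -0.001, 0.001]
contact_force: [0.1, -0.1, -1.3]
gripper_width: -0.0002
grip_force: 0.0
```

>>> step_arm([
  {"linear": [-0.2, 0, 0], "roll": 0, "gripper": 0},
  {"linear": [-0.4, 0, 0], "roll": 0, "gripper": 0},
  {"linear": [-0.4, 0, 0], "roll": 0, "gripper": 0},
])

```text
t: 13.9
tcp_pos: [0.6324, 0.0428, 0.1707]
orientation: [0.718, 0.696, 0.002, -0.002]
contact_force: [-1.2, 10.9, -1.7]
gripper_width: -0.0
grip_force: 5.3
```

```bash
python3 -c "
from h import *
go(.634,.036,.165,88.1)
snap('scene')
for t in('guard_handle',):
    print(t,[(np.round(r['position'],3).tolist(),round(r['p'],2)) for r in ctrl.tip_of(t,'scene')[:2]])
"
```

```text
t 13.9 pos [0.6324 0.0428 0.1707] yaw 88.14 | lin cm [-0.68  0.19  0.57] roll 0.04 F [-1.2 10.9 -1.7] w -0.0 g 5.3
guard_handle [([0.627, 0.017, 0.168], 0.62)]
```

The latch snapped home: the force fell to 0, then the finger met the end stop at y=0.043. Backing off and rising.

>>> step_arm([
  {"linear": [1, 0, 0], "roll": 0, "gripper": 0},
  {"linear": [3, 0, 0], "roll": 0, "gripper": 0},
  {"linear": [3, 0, -4], "roll": 0, "gripper": 0},
  {"linear": [3, 0, -8], "roll": 0, "gripper": 0},
  {"linear": [3, 0, -12], "roll": 0, "gripper": 0},
])

```text
t: 14.42
tcp_pos: [0.6325, 0.07, 0.2915]
orientation: [0.719, 0.695, -0.001, 0.0]
contact_force: [1.4, -0.0, 1.1]
gripper_width: 0.0006
grip_force: 0.0
```

>>> step_arm([
  {"linear": [3, 2, -2], "roll": 0, "gripper": 0},
  {"linear": [6, 4, -2], "roll": 0, "gripper": 0},
  {"linear": [9, 5, -2], "roll": 0, "gripper": 0},
  {"linear": [9, 5, -2], "roll": 0, "gripper": 0},
  {"linear": [9, 5, -2], "roll": 0, "gripper": 0},
])

```text
t: 14.83
tcp_pos: [0.6865, 0.1597, 0.3097]
orientation: [0.718, 0.696, -0.001, 0.001]
contact_force: [-0.3, -0.2, -0.2]
gripper_width: 0.0003
grip_force: 0.0
```

```bash
python3 -c "
from h import *
go(.634,.036,.165,88.1)
c=snap('scene')
cv2.imwrite('pics/s6c.png',cv2.resize(c['image'][100:340,240:520,::-1],None,fx=2.5,fy=2.5))
for t in('guard_handle','board_center','board_foot','strip'):
    print(t,[(np.round(r['position'],3).tolist(),round(r['p'],2)) for r in ctrl.tip_of(t,'scene')[:2]])
"
```

```text
t 14.83 pos [0.6865 0.1597 0.3097] yaw 88.19 | lin cm [-12.5   -4.86  14.49] roll 0.09 F [-0.3 -0.2 -0.2] w 0.0003 g 0.0
guard_handle [([0.628, 0.021, 0.167], 0.62)]
board_center [([0.546, 0.077, 0.114], 0.65)]
board_foot [([0.548, 0.073, -0.0], 0.29)]
strip [([0.577, 0.072, 0.01], 0.96)]
```

View pics/s6c.png

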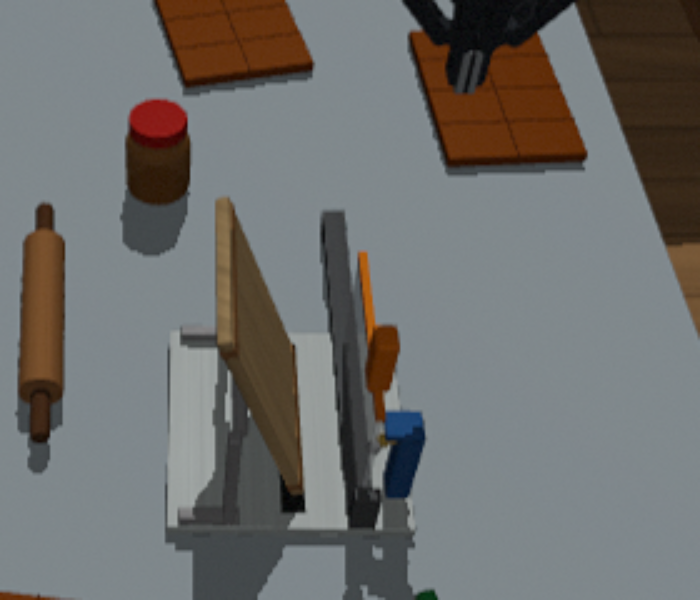

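The board leans unchanged, with its foot on the strip at (297,490). The guard is shut against the blue latch post at (400,430), and the arm is clear of everything.

```bash
python3 -c "
from h import *
print(ctrl.close_job())"
```

```text
the job is handed in; nothing more can be done
None
```

The wooden board leans on the rack at about 20° with its foot on the strip, the guard is shut and latched, and the job is handed in at about 15 s; the hand-in returned no verdict.

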